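# Fetch the oil from behind the reagent bottles

### The arm

A 6-joint arm with a two-finger parallel gripper is mounted at the origin on a cart in front of the work surface, level with it; the furniture and walls round the work are solid. World frame = base frame: x ahead of the robot, y to its left, z up, the work surface at z = 0. Lengths are in m, angles in rad, forces in N, time in s.
With the tool pointing down it reaches from about 0.35 to 0.85 m from the base axis. Payload 8.1 kg.
Tool frame: the origin (TCP) lies on the centre line of the jaws, within the pads' length; the fingertips stand 17 mm ahead of it and the grasp point (between the pads) lies 2 mm behind it; x points along the fingers, z is the direction in which the jaws open and shut, and the axes are right-handed (so a half turn about x gives the same grasp; the last joint's range is limited). The gripper opens to 93 mm and grips with 3 to 60 N. Pads are 15 mm wide; open, the fingers measure 128 mm over their backs; the gripper's body (75 mm by 188 mm) begins 65 mm behind the grasp point.
Start: joints at [-1.215, 0.13, 1.488, -0, 1.523, -0.085], TCP at [0.256, -0.543, 0.236] pointing down, gripper open.
Joint ranges: [-2.96, 2.96], [-0.89, 2.26], [0.02, 2.5], [-1.34, 4.48], [0, 2.73], [-2.66, 2.66]. Speed limits (rad/s): [2.39, 2.39, 2.79, 3.14, 3.14, 3.14].

### API

Orientations are given as a rotation vector (axis times angle).
In Python, from plant import telemetry, optics, workorder gives the robot as it stands.
- The arm moves only by the shell command python3 -m inch 'ROWS' [FORCE]. ROWS is JSON, a list that holds one entry, the list of rows, each a list of 7 numbers: the shift along the tool's x, y, z in m, then the turn, a rotation vector about the tool's x, y, z in rad, then the opening, from 0 (shut) to 1 (fully open). In form: [[[tx, ty, tz, ax, ay, az, grip], ...]]. A call has 1 to 20 rows; each row shifts and turns the pose as measured when the row begins, along the tool's axes as they then stand; what a row does not reach is not made up. A row lasts 1/10 s, in which the tool goes at most 50 mm and 8.59 degrees, less where a joint would pass 70% of its speed; a pose out of reach is approached as far as the arm can. A call is refused whole if a number of a shift passes 0.05 or a number of a turn 0.15, either way. A call with a gripper value outside its range is refused whole. The fingers move at their own pace and stop on an object; FORCE is the grip in N (left out, the last holds). Time passes only in rows, so rows that do not move let the fingers close. It gives the time, the measured TCP pose, the force and the opening at its end, in the units of the state.
- telemetry.read_state(): the state, without advancing time (a new reading comes with each control period).
- optics.read_camera(name): name is "side" or "top"; returns a dict with "frame" (420x560x3 uint8, blue, green, red), "fx", "fy", "cx", "cy" (pixels), "D" ([k1, k2, p1, p2, k3] as OpenCV has them; the pictures are not rectified), "rvec" (rotation vector, rad) and "tvec" (3), from world to camera coordinates, as OpenCV has them. Camera axes: x right, y down, z forward; pixel columns grow to the right and rows downward; lengths in m; the calibration is good to about 2 mm. A picture is of the moment at which its call begins. There is no depth.
- workorder.close_job(): hands the job in, once; it reports no verdict.
The state is a dict: "t": time; "q": joint angles; "dq": joint speeds; "joint_torque": joint torques, N m; "tool_pos": TCP position; "orientation": TCP orientation; "force": force on the tool from outside, world axes, zero at the start; "wrist_torque": the same for the moment, N m; "opening": finger opening in m.
Only numpy, scipy, OpenCV 4.12 (cv2) and the standard library are available. Lean on these libraries where they do the work, as an engineer would, in place of code of your own. Each camera call takes 0.05 s, during which the arm holds its last target. There are 200 camera calls.

### The job

The little oil bottle stands at the back of the reagent stand, behind two big bottles. First move both big bottles to the steel tray and stand them there; only then take the oil bottle out and stand it on the middle of the cork coaster; last, put each big bottle back into the very recess of the stand it came from. Keep all the bottles upright, and leave the dropper bottle and the small beaker beside the coaster where they are.

Things in the scene. Friction and masses are not known exactly. Their poses are not given: they have to be found in the camera images.
- brown_bottle: big brown reagent bottle with a black cap, loose, 60 mm diameter, 126 mm tall, 0.28 kg; straight sides up to about 85 mm, then a shoulder; cap 33 mm wide above 110 mm. Starts in one of the two front recesses of the stand. Origin at the centre of its underside, z up along the bottle
- white_bottle: big white reagent bottle with a blue cap, loose, 52 mm diameter, 109 mm tall, 0.14 kg; straight sides up to about 75 mm, then a shoulder; cap 29 mm wide above 95 mm. Starts in the other front recess. Origin at the centre of its underside, z up along the bottle
- oil_bottle: little white oil bottle with a red cap, loose, 29 mm diameter, 56 mm tall, 0.035 kg; straight sides up to about 35 mm, cap above. Starts in the rear recess of the stand. Origin at the centre of its underside, z up along the bottle
- stand: reagent stand, a fixed grey plastic block 140 (x) by 190 (y) by 14 mm high with three round recesses 5 mm deep (floors 9 mm above the bench): two of 77 mm diameter in front, centred at x -22, y +43 and -43 mm, and one of 45 mm behind, at x +28, y 0 mm. Origin at the centre of its underside; x points away from the robot's side (to the rear recess), y to the left, z up; turned by up to 0.25 rad either way
- tray: shallow steel tray, fixed, empty, 140 (x) by 230 (y) mm outside, 132 by 222 mm inside, floor 4 mm and rim 15 mm above the bench. Origin at the centre of its underside, x and y along its sides, z up; turned by up to 0.25 rad either way
- coaster: round cork coaster, fixed, 80 mm diameter, flat top 8 mm above the bench. Origin at the centre of its underside, z up; its y axis points towards (or directly away from) the dropper bottle and the small beaker that flank it
- dropper_bottle: bystander, to be left alone: small brown dropper bottle with a black cap, loose, 34 mm diameter, 67 mm tall, standing about 90 mm from the coaster's centre, on one side of it. Origin at the centre of its underside
- small_beaker: bystander, to be left alone: small glass beaker, loose, 53 mm diameter, 68 mm tall, standing about 90 mm from the coaster's centre, on the side opposite the dropper bottle. Origin at the centre of its underside

How it is judged:
On the way, in this order (a step that is already met when the one before it is completed fails the run):
1. both big bottles stand released in the tray while the oil bottle is still in its recess (x of brown_bottle in the frame of tray between -0.05 and 0.05 m and y of brown_bottle in the frame of tray between -0.1 and 0.1 m and z of each of brown_bottle, white_bottle in the frame of tray below 0.009 m and angle between each of brown_bottle, white_bottle's own z axis and vertical below 0.1 rad and linear speed of each of brown_bottle, white_bottle below 0.02 m/s and contact force between the fingers and brown_bottle below 0.1 N and x of white_bottle in the frame of tray between -0.05 and 0.05 m and y of white_bottle in the frame of tray between -0.1 and 0.1 m and contact force between the fingers and white_bottle below 0.1 N and distance of oil_bottle from where it was at the start of the episode below 0.016 m), for 0.2 s.
2. the oil bottle stands released on the coaster while both big bottles are still in the tray (horizontal distance between oil_bottle and coaster below 0.018 m and z of oil_bottle in the frame of coaster between 0.004 and 0.012 m and angle between each of oil_bottle, brown_bottle, white_bottle's own z axis and vertical below 0.1 rad and linear speed of each of oil_bottle, brown_bottle, white_bottle below 0.02 m/s and contact force between the fingers and oil_bottle below 0.1 N and x of brown_bottle in the frame of tray between -0.05 and 0.05 m and y of brown_bottle in the frame of tray between -0.1 and 0.1 m and z of each of brown_bottle, white_bottle in the frame of tray below 0.009 m and contact force between the fingers and brown_bottle below 0.1 N and x of white_bottle in the frame of tray between -0.05 and 0.05 m and y of white_bottle in the frame of tray between -0.1 and 0.1 m and contact force between the fingers and white_bottle below 0.1 N), for 0.2 s.
At the end, for the whole second after the job is handed in: Both big bottles stand upright, released and at rest in the recess each started in (within 16 mm of where it stood, on the recess floor), and the oil bottle stands upright and released on the coaster, within 18 mm of its centre (horizontal distance between oil_bottle and coaster below 0.018 m and z of oil_bottle in the frame of coaster between 0.004 and 0.012 m and angle between each of oil_bottle, brown_bottle, white_bottle's own z axis and vertical below 0.1 rad and linear speed of each of oil_bottle, brown_bottle, white_bottle below 0.02 m/s and contact force between the fingers and oil_bottle below 0.1 N and distance of each of brown_bottle, white_bottle from where it was at the start of the episode below 0.016 m and z of each of brown_bottle, white_bottle in the frame of stand below 0.0115 m and contact force between the fingers and brown_bottle below 0.1 N and contact force between the fingers and white_bottle below 0.1 N); the robot touches nothing.
It fails at once if a bottle is tipped by more than 0.6 rad (angle between any of brown_bottle, white_bottle, oil_bottle's own z axis and vertical above 0.6 rad).
It fails at once if the dropper bottle or the small beaker is shifted by more than 15 mm or knocked over (distance of any of dropper_bottle, small_beaker from where it was at the start of the episode above 0.015 m or angle between any of dropper_bottle, small_beaker's own z axis and vertical above 0.3 rad).
It also fails if it takes over 136 s, if anything falls off the work surface, if the arm or the gripper's body presses on something with over 40 N, if the wrist force passes 120 N, or if a joint passes its speed limit or range.

## Working session

There is one attempt and no reset: what is moved stays moved. The work goes in short steps, Python scripts to look and compute and a shell command to move; the robot and the scene stay as the last step left them, time stands still between calls to the robot, and variables do not carry over. Pictures are saved under pics/ and viewed, on a budget of 14 in all, crops included, one or two more only if the job needs it, and the job is handed in when it is done.

```bash
ls; mkdir -p pics; python3 - <<'E'
from plant import telemetry, optics
import cv2, numpy as np
print(telemetry.read_state())
for n in("top","side"):
    c=optics.read_camera(n); cv2.imwrite(f"pics/{n}0.png",c["frame"])
    R=cv2.Rodrigues(np.array(c["rvec"]))[0]; print(n,c["fx"],c["fy"],c["cx"],c["cy"],c["D"],-R.T@np.array(c["tvec"]).ravel(),R.tolist())
E
```

```text
pics
{'t': 0.0, 'q': array([-1.21537736e+00,  1.31170074e-01,  1.48925054e+00,  4.95369948e-06,
        1.52300194e+00, -8.54000096e-02]), 'dq': array([-0.001271  ,  0.00075664,  0.00175456,  0.00109595,  0.00077927,
        0.00149598]), 'joint_torque': array([ 3.06842790e-03, -5.59850693e+01, -4.91750371e+01,  7.72718084e-02,
        3.56872589e-02, -1.35729683e-04]), 'tool_pos': array([ 0.255845  , -0.54213283,  0.23459788]), 'orientation': array([ 0.87976199,  1.38756307, -0.8779368 ]), 'force': array([-0.4079705 ,  0.03642698, -0.51989721]), 'wrist_torque': array([ 0.02556057,  0.03477315, -0.05331376]), 'opening': 0.09274744440164992}
top 446.19065517736766 446.19065517736766 282.2867719981863 214.75389121219018 [-0.07175682  0.          0.          0.          0.        ] [ 0.26602859 -0.01201063  1.25535757] [[-0.014724990569842111, -0.9998629964647707, -0.0075606185730820175], [-0.9843793884258722, 0.01582288294498002, -0.17534781440786493], [0.17544342192006987, 0.004860522173493559, -0.9844775167718038]]
side 442.22136006057764 442.22136006057764 276.8892046329122 210.47861745757982 [-0.10525755  0.          0.          0.          0.        ] [ 0.42320411 -0.942402    0.48239212] [[0.9975969278916448, -0.06927780764219037, -0.0009771537472389007], [-0.030004486276175413, -0.4192647867355704, -0.9073680451762008], [0.06245078273694313, 0.9052168933310231, -0.4203359082491939]]
```

View pics/top0.png

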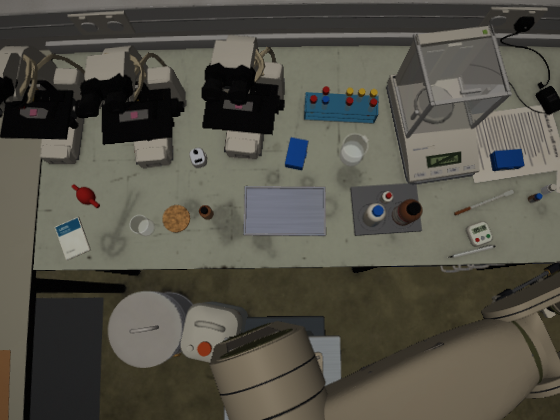

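View pics/side0.png

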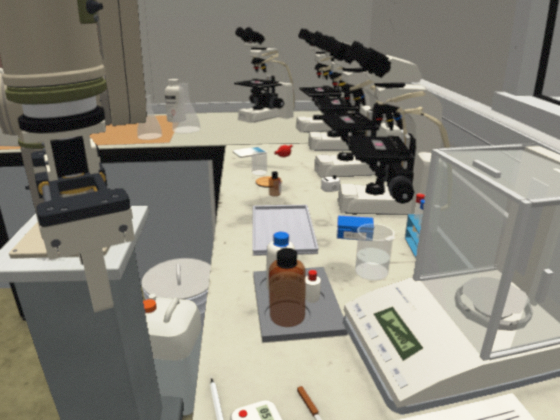

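```bash
cat > h.py <<'E'
import cv2, numpy as np
from scipy.spatial.transform import Rotation as Ro
from plant import telemetry, optics
def cast(c,px,z):
    K=np.array([[c["fx"],0,c["cx"]],[0,c["fy"],c["cy"]],[0,0,1.]])
    n=cv2.undistortPoints(np.array(px,float).reshape(-1,1,2),K,np.array(c["D"],float)).reshape(-1,2)
    R=cv2.Rodrigues(np.array(c["rvec"],float))[0]; o=-R.T@np.array(c["tvec"],float).ravel()
    d=np.c_[n,np.ones(len(n))]@R
    return o+d*((z-o[2])/d[:,2])[:,None]
def blobs(f,roi,lo,hi,amin=8):
    x0,y0,x1,y1=roi; h=cv2.cvtColor(f[y0:y1,x0:x1],cv2.COLOR_BGR2HSV)
    m=cv2.inRange(h,np.array(lo),np.array(hi))
    n,_,st,ce=cv2.connectedComponentsWithStats(m)
    return m,[(int(st[i,4]),(ce[i]+[x0,y0]).round(2),(st[i,:4]+[x0,y0,0,0])) for i in range(1,n) if st[i,4]>=amin]
def go(x,y,z,yaw=None):
    """shift in tool axes and turn to reach target; yaw = angle of jaw axis in world xy (mod pi), tool down"""
    s=telemetry.read_state(); A=Ro.from_rotvec(s["orientation"]); M=A.as_matrix()
    d=M.T@(np.array([x,y,z])-s["tool_pos"])
    jy=np.arctan2(M[1,2],M[0,2])
    out=np.zeros(3)
    if yaw is not None:
        e=(yaw-jy+np.pi/2)%np.pi-np.pi/2; yaw=jy+e
        T=np.array([[0,0,-1.],[0,0,0],[0,0,0]]).T
        zz=np.array([np.cos(yaw),np.sin(yaw),0]); xx=np.array([0,0,-1.]); yy=np.cross(zz,xx)
        out=(A.inv()*Ro.from_matrix(np.c_[xx,yy,zz])).as_rotvec()
    print("t",round(s["t"],2),"pos",s["tool_pos"].round(4),"jawyaw",round(jy,3),"xax",M[:,0].round(3),"open",round(s["opening"],4),"F",s["force"].round(1))
    print("shift",d.round(4),"turn",out.round(4))
E
python3 - <<'E'
from h import *
c=optics.read_camera("top"); f=c["frame"]
big=cv2.resize(f[170:250,120:440],None,fx=2.5,fy=2.5,interpolation=cv2.INTER_CUBIC); cv2.imwrite("pics/c1.png",cv2.convertScaleAbs(big,alpha=1.5))
for n,roi,lo,hi in [("blue",(360,195,400,235),(95,120,80),(125,255,255)),("red",(375,180,405,210),(0,120,80),(8,255,255)),("red2",(375,180,405,210),(170,120,80),(180,255,255)),
 ("cork",(155,195,198,240),(5,110,90),(22,255,255)),("dark",(395,190,430,230),(0,0,0),(180,255,50)),("stand",(340,175,430,245),(0,0,45),(180,70,95)),("tray",(230,175,340,245),(105,20,90),(135,255,255)),("dropper",(195,200,220,225),(0,0,0),(180,255,75))]:
    print(n,blobs(f,roi,lo,hi)[1])
for n,p in [("white",(376,212)),("stand",(360,225)),("tray",(285,220)),("cork",(176,218)),("cap",(410,207)),("brown",(405,215)),("bench",(330,230))]: print(n,f[p[1],p[0]],cv2.cvtColor(f[p[1]:p[1]+1,p[0]:p[0]+1],cv2.COLOR_BGR2HSV).ravel())
go(0.5,-.25,.25,0)
E
```

```text
blue [(81, array([377.7, 210.1]), array([373, 205,  11,  10]))]
red [(22, array([388.45, 194.86]), array([386, 193,   6,   5]))]
red2 []
cork [(562, array([175.74, 218.15]), array([163, 205,  27,  27]))]
dark [(171, array([413.21, 208.11]), array([406, 201,  15,  15])), (128, array([404.37, 217.74]), array([395, 202,  25,  24]))]
stand [(2816, array([381.  , 205.64]), array([340, 175,  90,  61]))]
tray [(3411, array([284.27, 210.79]), array([245, 188,  79,  47])), (11, array([244., 228.]), array([244, 223,   1,  11]))]
dropper [(133, array([206.14, 212.09]), array([199, 206,  15,  14]))]
white [121  57  16] [108 221 121]
stand [68 68 68] [ 0  0 68]
tray [125 114 111] [114  29 125]
cork [ 50  87 121] [ 16 150 121]
cap [8 7 7] [120  32   8]
brown [21 34 59] [ 10 164  59]
bench [105 121 120] [ 32  34 121]
t 0.15 pos [ 0.2558 -0.5422  0.2348] jawyaw -1.13 xax [-0.001  0.001 -1.   ] open 0.0931 F [-0.2  1.   0.4]
shift [-0.0149  0.3455 -0.1602] turn [-1.13e+00 -1.20e-03 -9.00e-04]
```

View pics/c1.png

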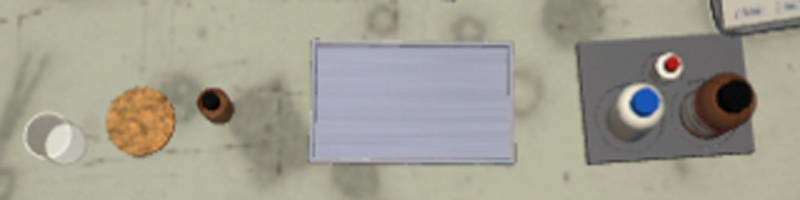

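```bash
python3 - <<'E'
from h import *
t=optics.read_camera("top"); s=optics.read_camera("side")
for n,r,lo,hi in [("blue",(260,225,300,255),(95,120,80),(125,255,255)),("red",(300,265,325,285),(0,120,80),(8,255,255)),("black",(270,245,305,270),(0,0,0),(180,255,40)),("cork",(245,170,290,195),(5,110,90),(22,255,255))]: print(n,blobs(s["frame"],r,lo,hi)[1])
C=np.array([[577,43],[742,35],[755,153],[588,164]])/2.5+[119.7,169.7]
P=cast(t,C,.014)[:,:2]; print("stand",P.round(4).tolist(),P.mean(0))
e=(P[0]-P[1]+P[3]-P[2]); yaw=np.arctan2(-e[0],e[1]); print("yaw",yaw, np.linalg.norm(e)/2)
R=np.array([[np.cos(yaw),-np.sin(yaw)],[np.sin(yaw),np.cos(yaw)]])
for l in [(-.022,.043),(-.022,-.043),(.028,0)]: print("recess",P.mean(0)+R@l)
C=np.array([[311,41],[515,41],[515,164],[309,162]])/2.5+[119.7,169.7]
P=cast(t,C,.015)[:,:2]; e=(P[0]-P[1]+P[3]-P[2]);print("tray",P.mean(0),np.arctan2(-e[0],e[1]),np.linalg.norm(e)/2)
print("white",cast(t,[[377.7,210.1]],.116),"brown",cast(t,[[413.2,208.1]],.133),"oil",cast(t,[[388.45,194.86]],.063))
print("coaster",cast(t,[[175.74,218.15]],.007),"dropper cap/base",cast(t,[[203.5,210]],.065), "beaker base",cast(t,[[146,226]],.0))
E
```

```text
blue [(188, array([280.73, 238.73]), array([274, 232,  15,  15]))]
red [(69, array([312.1 , 274.36]), array([308, 270,   9,  10]))]
black [(306, array([286.56, 258.05]), array([278, 249,  18,  19]))]
cork [(225, array([268.77, 183.12]), array([256, 177,  24,  18]))]
stand [[0.565, -0.2021], [0.5717, -0.393], [0.4347, -0.3985], [0.4254, -0.2087]] [ 0.49921172 -0.30059333]
yaw 0.0418020258929711 0.1905075410373174
recess [ 0.47543398 -0.25855027]
recess [ 0.47902791 -0.34447514]
recess [ 0.52718726 -0.29942321]
tray [ 0.49988497 -0.01283128] -0.021010243008354586 0.23213481905853647
white [[ 0.47738468 -0.25489898  0.116     ]] brown [[ 0.4780143  -0.34343348  0.133     ]] oil [[ 0.52925671 -0.29809983  0.063     ]]
coaster [[0.4835395  0.29846721 0.007     ]] dropper cap/base [[0.49476867 0.20833724 0.065     ]] beaker base [[0.46323905 0.38595521 0.        ]]
```

```bash
python3 - <<'E'
from h import *
t=optics.read_camera("top"); s=optics.read_camera("side")
for z in (.03,.06,.09): print(z,cast(t,[[407,182],[397,178]],z)[:,:2].round(3).tolist(),cast(s,[[345,322]],z)[0,:2].round(3))
for z in (.2,.25,.3,.35): print(z,cast(t,[[430,122]],z)[0,:2].round(3),cast(s,[[432,148]],z)[0,:2].round(3))
print(cast(s,[[280.7,238.7]],.112),cast(s,[[286.6,258]],.128),cast(s,[[312.1,274.4]],.06),cast(s,[[268.8,183.1]],.007))
go(.4782,-.3435,.25,0)
E
```

```text
0.03 [[0.573, -0.361], [0.585, -0.333]] [ 0.569 -0.395]
0.06 [[0.566, -0.353], [0.577, -0.325]] [ 0.559 -0.432]
0.09 [[0.558, -0.344], [0.57, -0.318]] [ 0.55  -0.468]
0.2 [ 0.685 -0.382] [ 0.834 -0.028]
0.25 [ 0.665 -0.365] [ 0.761 -0.19 ]
0.3 [ 0.646 -0.347] [ 0.688 -0.352]
0.35 [ 0.626 -0.33 ] [ 0.616 -0.514]
[[ 0.47674496 -0.26256506  0.112     ]] [[ 0.47872909 -0.35498516  0.128     ]] [[ 0.52862971 -0.30040961  0.06      ]] [[0.48333101 0.27501243 0.007     ]]
t 0.35 pos [ 0.256  -0.5426  0.2354] jawyaw -1.13 xax [-0.  0. -1.] open 0.093 F [ 0.3 -0.5 -0.3]
shift [-0.0145  0.2859 -0.0852] turn [-1.13e+00 -3.00e-04 -2.00e-04]
```

```bash
python3 -m inch '[[[0,0,0,-0.142,0,0,1],[0,0,0,-0.142,0,0,1],[0,0,0,-0.142,0,0,1],[0,0,0,-0.142,0,0,1],[0,0,0,-0.142,0,0,1],[0,0,0,-0.142,0,0,1],[0,0,0,-0.142,0,0,1],[0,0,0,-0.142,0,0,1],[0,0,0,0,0,0,1]]]' 20; python3 -c "
from h import *
go(.4782,-.3435,.25,0)"
```

```text
t: 1.25
tool_pos: [0.2559, -0.5423, 0.235]
orientation: [-0.039, 1.571, 0.041]
force: [-0.7, -0.4, 0.5]
opening: 0.0929
t 1.25 pos [ 0.2559 -0.5423  0.235 ] jawyaw 0.051 xax [-0.     0.001 -1.   ] open 0.0929 F [-0.7 -0.4  0.5]
shift [-0.0149  0.1872  0.2321] turn [ 0.0511 -0.0004 -0.0011]
```

```bash
python3 -m inch '[[[-0.002,0.031,0.039,0,0,0,1],[-0.002,0.031,0.039,0,0,0,1],[-0.002,0.031,0.039,0,0,0,1],[-0.002,0.031,0.039,0,0,0,1],[-0.002,0.031,0.039,0,0,0,1],[-0.002,0.031,0.039,0,0,0,1],[0,0,0,0,0,0,1]]]'; python3 -c "
from h import *
go(.4782,-.3435,.079,0.05)"
```

```text
t: 1.95
tool_pos: [0.4859, -0.3445, 0.247]
orientation: [-0.008, 1.57, 0.008]
force: [-0.6, -0.1, 0.4]
opening: 0.093
t 1.95 pos [ 0.4859 -0.3445  0.247 ] jawyaw 0.01 xax [ 0.001  0.    -1.   ] open 0.093 F [-0.6 -0.1  0.4]
shift [ 0.168   0.001  -0.0078] turn [-0.0397  0.0008 -0.0005]
```

```bash
python3 -m inch '[[[0.04,0,-0.004,0,0,0,1],[0.04,0.001,-0.004,0,0,0,1],[0.04,0,0,0,0,0,1],[0.03,0,0,0,0,0,1],[0.015,0,0,0,0,0,1],[0.004,0,0,0,0,0,1],[0,0,0,0,0,0,1],[0,0,0,0,0,0,1]]]'; python3 -c "
from h import *
go(.4782,-.3435,.078,0.0)
cv2.imwrite('pics/s1.png',optics.read_camera('side')['frame'])"
```

```text
t: 2.75
tool_pos: [0.4806, -0.3458, 0.0775]
orientation: [0.005, 1.564, -0.014]
force: [-0.0, 0.1, 0.5]
opening: 0.0929
t 2.75 pos [ 0.4806 -0.3458  0.0775] jawyaw -0.012 xax [ 0.007 -0.006 -1.   ] open 0.0929 F [-0.   0.1  0.5]
shift [-0.0005  0.0023 -0.0024] turn [-0.0116  0.0066  0.0058]
```

View pics/s1.png

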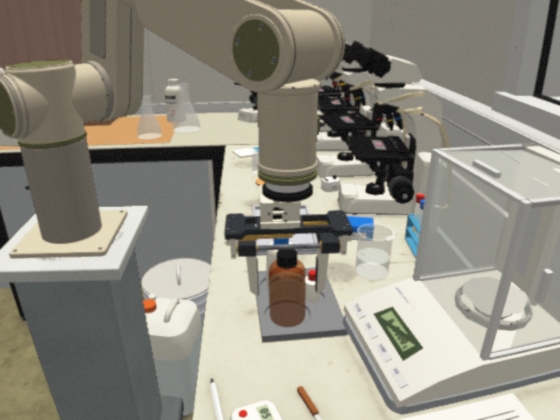

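The fingers (px about 252 and 322) straddle the brown bottle (270–305) evenly, so I close.

```bash
python3 -m inch '[[[0,0.002,-0.002,-0.012,0.007,0.006,1],[0,0,0,0,0,0,0.5],[0,0,0,0,0,0,0.3],[0,0,0,0,0,0,0.3],[0,0,0,0,0,0,0.3],[0,0,0,0,0,0,0.3],[0,0,0,0,0,0,0.3],[0,0,0,0,0,0,0.3]]]' 25; python3 -c "
from h import *
go(.499,-.063,.25,0)"
```

```text
t: 3.6
tool_pos: [0.4812, -0.346, 0.0831]
orientation: [-0.005, 1.565, -0.003]
force: [-0.5, 0.2, 0.5]
opening: 0.0585
t 3.6 pos [ 0.4812 -0.346   0.0831] jawyaw 0.001 xax [ 0.006 -0.005 -1.   ] open 0.0585 F [-0.5  0.2  0.5]
shift [-0.1682  0.2821  0.0191] turn [0.0012 0.0055 0.005 ]
```

```bash
python3 -m inch '[[[-0.01,0,0,0,0,0,0.3],[-0.02,0,0,0,0,0,0.3],[-0.035,0,0,0,0,0,0.3],[-0.04,0,0,0,0,0,0.3],[-0.04,0,0,0,0,0,0.3],[-0.015,0,0,0,0,0,0.3],[0,0,0,0,0,0,0.3],[0,0,0,0,0,0,0.3]]]'; python3 -c "
from h import *
go(.499,-.063,.235,0)"
```

```text
t: 4.4
tool_pos: [0.4774, -0.3425, 0.2465]
orientation: [0.001, 1.573, 0.003]
force: [0.1, 0.6, -3.4]
opening: 0.0586
t 4.4 pos [ 0.4774 -0.3425  0.2465] jawyaw 0.001 xax [-0.002  0.002 -1.   ] open 0.0586 F [ 0.1  0.6 -3.4]
shift [0.0121 0.2794 0.022 ] turn [ 0.0013 -0.0025 -0.0021]
```

```bash
python3 -m inch '[[[0,0.015,0.003,0,0,0,0.3],[0,0.03,0.003,0,0,0,0.3],[0,0.04,0.003,0,0,0,0.3],[0,0.045,0.003,0,0,0,0.3],[0,0.045,0.003,0,0,0,0.3],[0,0.04,0.003,0,0,0,0.3],[0,0.03,0.003,0,0,0,0.3],[0,0.02,0,0,0,0,0.3],[0,0.01,0,0,0,0,0.3],[0,0,0,0,0,0,0.3]]]'; python3 -c "
from h import *
go(.499,-.063,.090,0)"
```

```text
t: 5.4
tool_pos: [0.4889, -0.0477, 0.2285]
orientation: [0.012, 1.6, 0.014]
force: [-0.7, 0.6, -3.4]
opening: 0.0587
t 5.4 pos [ 0.4889 -0.0477  0.2285] jawyaw 0.001 xax [-0.029  0.016 -0.999] open 0.0587 F [-0.7  0.6 -3.4]
shift [ 0.1379 -0.0175  0.0142] turn [ 0.001  -0.0295 -0.0163]
```

```bash
python3 -m inch '[[[0,-0.008,0.006,0,-0.015,-0.008,0.3],[0.02,-0.006,0.005,0,-0.01,-0.006,0.3],[0.03,-0.003,0.003,0,0,0,0.3],[0.03,0,0,0,0,0,0.3],[0.03,0,0,0,0,0,0.3],[0.01,0,0,0,0,0,0.3],[0,0,0,0,0,0,0.3],[0,0,0,0,0,0,0.3]]]'; python3 -c "
from h import *
go(.499,-.063,.080,0)"
```

```text
t: 6.2
tool_pos: [0.5048, -0.0766, 0.1042]
orientation: [0.002, 1.569, -0.01]
force: [0.8, -0.4, -3.3]
opening: 0.0585
t 6.2 pos [ 0.5048 -0.0766  0.1042] jawyaw -0.007 xax [ 0.002 -0.005 -1.   ] open 0.0585 F [ 0.8 -0.4 -3.3]
shift [ 0.0242  0.0137 -0.006 ] turn [-0.0075  0.0017  0.0049]
```

```bash
python3 -m inch '[[[0,0.006,-0.003,-0.004,0.001,0.002,0.3],[0.006,0.003,-0.001,0,0,0.002,0.3],[0.006,0,0,0,0,0,0.3],[0.005,0,0,0,0,0,0.3],[0,0,0,0,0,0,0.3],[0,0,0,0,0,0,0.3]]]'; python3 -c "
from h import *
go(.499,-.063,.078,0)"
```

```text
t: 6.8
tool_pos: [0.5042, -0.0677, 0.0911]
orientation: [0.0, 1.562, -0.004]
force: [-0.3, 0.3, -3.2]
opening: 0.0587
t 6.8 pos [ 0.5042 -0.0677  0.0911] jawyaw -0.003 xax [ 0.009 -0.003 -1.   ] open 0.0587 F [-0.3  0.3 -3.2]
shift [ 0.0131  0.0048 -0.0054] turn [-0.0027  0.0092  0.0027]
```

```bash
python3 -m inch '[[[0.004,0.002,-0.002,0,0.008,0.002,0.3],[0.004,0,0,0,0,0,0.3],[0.003,0,0,0,0,0,0.3],[0.002,0,0,0,0,0,0.3],[0,0,0,0,0,0,0.3],[0,0,0,0,0,0,0.3]]]'; python3 -c "
from h import *
go(.499,-.063,.078,0)"
```

```text
t: 7.4
tool_pos: [0.5026, -0.0657, 0.0782]
orientation: [0.002, 1.57, -0.003]
force: [-0.7, 0.4, -2.0]
opening: 0.0582
t 7.4 pos [ 0.5026 -0.0657  0.0782] jawyaw -0.003 xax [ 0.001 -0.001 -1.   ] open 0.0582 F [-0.7  0.4 -2. ]
shift [ 0.0002  0.0027 -0.0036] turn [-0.0026  0.0008  0.0006]
```

Contact is just beginning (force falling from -3.3). I press 1–2 mm more, then release.

```bash
python3 -m inch '[[[0.001,0,0,0,0,0,0.3],[0.001,0,0,0,0,0,0.3],[0,0,0,0,0,0,0.3]]]';python3 -m inch '[[[0,0,0,0,0,0,0.7],[0,0,0,0,0,0,0.8],[0,0,0,0,0,0,1],[0,0,0,0,0,0,1],[0,0,0,0,0,0,1],[0,0,0,0,0,0,1],[0,0,0,0,0,0,1]]]'; python3 -c "
from h import *
go(.501,-.063,.25,0)"
```

```text
t: 7.7
tool_pos: [0.5028, -0.0657, 0.0784]
orientation: [0.001, 1.57, -0.003]
force: [0.5, 0.0, -3.1]
opening: 0.0587
t: 8.4
tool_pos: [0.5042, -0.0662, 0.079]
orientation: [0.001, 1.567, -0.003]
force: [-0.7, 0.8, -1.2]
opening: 0.0928
t 8.4 pos [ 0.5042 -0.0662  0.079 ] jawyaw -0.003 xax [ 0.004 -0.001 -1.   ] open 0.0928 F [-0.7  0.8 -1.2]
shift [-0.1711  0.0029 -0.0025] turn [-0.0027  0.0041  0.0015]
```

```bash
python3 -m inch '[[[-0.02,0,0,0,0,0,1],[-0.04,0,0,0,0,0,1],[-0.04,0,0,0,0,0,1],[-0.04,0,0,0,0,0,1],[-0.03,0,0,0,0,0,1],[0,-0.02,0,0,0,0,1],[0,-0.04,0,0,0,0,1],[0,-0.045,-0.005,0,0,0,1],[0,-0.045,-0.005,0,0,0,1],[0,-0.03,-0.005,0,0,0,1],[0,-0.01,-0.005,0,0,0,1],[0,0,0,0,0,0,1],[0,0,0,0,0,0,1]]]'; python3 -c "
from h import *
go(.477,-.2555,.2,0)
cv2.imwrite('pics/s2.png',optics.read_camera('side')['frame'])"
```

```text
t: 9.7
tool_pos: [0.4819, -0.2607, 0.2563]
orientation: [-0.002, 1.566, -0.0]
force: [0.4, -0.3, -0.1]
opening: 0.0929
t 9.7 pos [ 0.4819 -0.2607  0.2563] jawyaw 0.001 xax [ 0.005 -0.001 -1.   ] open 0.0929 F [ 0.4 -0.3 -0.1]
shift [ 0.0562  0.0052 -0.0052] turn [0.0007 0.0046 0.0013]
```

View pics/s2.png

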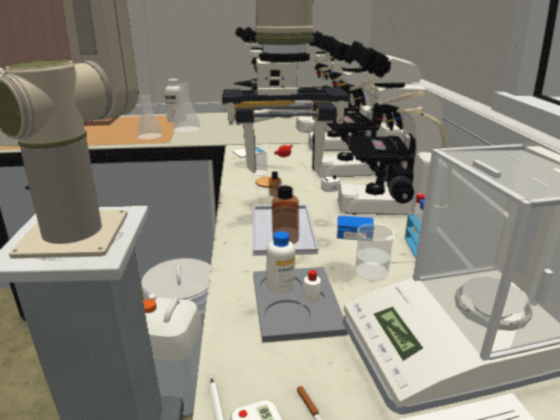

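```bash
python3 -m inch '[[[0.02,0.002,-0.002,0,0.004,0.001,1],[0.04,0.002,-0.002,0,0,0,1],[0.04,0.001,-0.001,0,0,0,1],[0.04,0,0,0,0,0,1],[0.025,0,0,0,0,0,1],[0.01,0,0,0,0,0,1],[0,0,0,0,0,0,1],[0,0,0,0,0,0,1],[0,0,0,0,0,0,1]]]'; python3 -c "
from h import *
go(.477,-.2565,.068,0)"
```

```text
t: 10.65
tool_pos: [0.4842, -0.2451, 0.0816]
orientation: [-0.015, 1.561, 0.01]
force: [0.2, -0.0, 0.3]
opening: 0.093
t 10.65 pos [ 0.4842 -0.2451  0.0816] jawyaw 0.016 xax [ 0.01  -0.003 -1.   ] open 0.093 F [ 0.2 -0.   0.3]
shift [ 0.0136 -0.0112 -0.0075] turn [0.0157 0.0095 0.0031]
```

```bash
python3 -m inch '[[[0.006,-0.006,-0.004,0.008,0.005,0.002,1],[0.004,-0.004,-0.003,0.006,0.004,0,1],[0.002,-0.001,0,0,0,0,1],[0,0,0,0,0,0,1],[0,0,0,0,0,0,1]]]'; python3 -c "
from h import *
go(.477,-.2565,.068,0)"
```

```text
t: 11.15
tool_pos: [0.4793, -0.2596, 0.073]
orientation: [-0.004, 1.565, -0.005]
force: [-0.8, -0.1, 0.0]
opening: 0.093
t 11.15 pos [ 0.4793 -0.2596  0.073 ] jawyaw -0.001 xax [ 0.006 -0.005 -1.   ] open 0.093 F [-0.8 -0.1  0. ]
shift [ 0.005   0.0031 -0.0024] turn [-0.0006  0.0059  0.0051]
```

```bash
python3 -m inch '[[[0.004,0.002,-0.002,0,0.005,0.004,1],[0,0,0,0,0,0,0.5],[0,0,0,0,0,0,0.25],[0,0,0,0,0,0,0.25],[0,0,0,0,0,0,0.25],[0,0,0,0,0,0,0.25],[0,0,0,0,0,0,0.25],[0,0,0,0,0,0,0.25],[0,0,0,0,0,0,0.25]]]' 20; python3 -c "
from h import *
go(.477,-.2565,.068,0)"
```

```text
t: 12.05
tool_pos: [0.4771, -0.2571, 0.0687]
orientation: [-0.0, 1.571, -0.001]
force: [-0.3, 0.1, -1.3]
opening: 0.0509
t 12.05 pos [ 0.4771 -0.2571  0.0687] jawyaw -0.0 xax [ 0. -0. -1.] open 0.0509 F [-0.3  0.1 -1.3]
shift [ 0.0007  0.0006 -0.0001] turn [-0.0003  0.      0.0005]
```

```bash
python3 -m inch '[[[-0.01,0,0,0,0,0,0.25],[-0.02,0,0,0,0,0,0.25],[-0.04,0,0,0,0,0,0.25],[-0.045,0,0,0,0,0,0.25],[-0.045,0,0,0,0,0,0.25],[-0.02,0,0,0,0,0,0.25],[0,0.015,0.003,0,0,0,0.25],[0,0.03,0.003,0,0,0,0.25],[0,0.04,0.003,0,0,0,0.25],[0,0.045,0.003,0,0,0,0.25],[0,0.045,0.003,0,0,0,0.25],[0,0.04,0.003,0,0,0,0.25],[0,0.035,0.003,0,0,0,0.25],[0,0.02,0,0,0,0,0.25],[0,0.01,0,0,0,0,0.25],[0,0,0,0,0,0,0.25],[0,0,0,0,0,0,0.25],[0,0,0,0,0,0,0.25]]]'; python3 -c "
from h import *
go(.501,.037,.11,0)"
```

```text
t: 13.85
tool_pos: [0.4909, 0.0405, 0.2484]
orientation: [0.006, 1.586, 0.003]
force: [0.2, 0.5, -1.7]
opening: 0.0512
t 13.85 pos [0.4909 0.0405 0.2484] jawyaw -0.001 xax [-0.015  0.006 -1.   ] open 0.0512 F [ 0.2  0.5 -1.7]
shift [ 0.1382 -0.0042  0.0122] turn [-0.0015 -0.0148 -0.0056]
```

```bash
python3 -m inch '[[[0.02,-0.002,0.004,0,-0.007,-0.003,0.25],[0.03,-0.001,0.003,0,-0.005,-0.002,0.25],[0.04,0,0.002,0,0,0,0.25],[0.03,0,0,0,0,0,0.25],[0.015,0,0,0,0,0,0.25],[0,0,0,0,0,0,0.25],[0,0,0,0,0,0,0.25],[0,0,0,0,0,0,0.25],[0,0,0,0,0,0,0.25]]]'; python3 -c "
from h import *
go(.501,.037,.064,0)"
```

```text
t: 14.75
tool_pos: [0.5029, 0.0278, 0.1129]
orientation: [0.01, 1.566, -0.013]
force: [-0.3, 0.1, -2.2]
opening: 0.0509
t 14.75 pos [0.5029 0.0278 0.1129] jawyaw -0.015 xax [ 0.005 -0.002 -1.   ] open 0.0509 F [-0.3  0.1 -2.2]
shift [ 0.0489  0.0093 -0.0023] turn [-0.0151  0.0048  0.002 ]
```

```bash
python3 -m inch '[[[0.01,0.005,-0.001,-0.008,0.002,0,0.25],[0.012,0.003,0,-0.004,0,0,0.25],[0.01,0,0,0,0,0,0.25],[0.005,0,0,0,0,0,0.25],[0,0,0,0,0,0,0.25],[0,0,0,0,0,0,0.25],[0,0,0,0,0,0,0.25]]]'; python3 -c "
from h import *
go(.501,.037,.064,0)"
```

```text
t: 15.45
tool_pos: [0.5033, 0.0368, 0.0743]
orientation: [-0.001, 1.565, -0.002]
force: [-0.2, 0.3, -1.5]
opening: 0.0511
t 15.45 pos [0.5033 0.0368 0.0743] jawyaw -0.001 xax [ 0.006 -0.002 -1.   ] open 0.0511 F [-0.2  0.3 -1.5]
shift [ 0.0103  0.0002 -0.0023] turn [-0.0011  0.0056  0.002 ]
```

```bash
python3 -m inch '[[[0.004,0,0,0,0.004,0.001,0.25],[0.003,0,0,0,0,0,0.25],[0.003,0,0,0,0,0,0.25],[0.001,0,0,0,0,0,0.25],[0,0,0,0,0,0,0.25],[0,0,0,0,0,0,0.25]]]'; python3 -c "
from h import *
go(.501,.037,.064,0)"
```

```text
t: 16.05
tool_pos: [0.5043, 0.0366, 0.0638]
orientation: [0.0, 1.568, -0.002]
force: [-0.0, -0.6, -0.6]
opening: 0.0509
t 16.05 pos [0.5043 0.0366 0.0638] jawyaw -0.001 xax [ 0.003 -0.001 -1.   ] open 0.0509 F [-0.  -0.6 -0.6]
shift [-0.0002  0.0004 -0.0033] turn [-0.0015  0.003   0.001 ]
```

```bash
python3 -m inch '[[[0,0,0,0,0,0,0.6],[0,0,0,0,0,0,0.7],[0,0,0,0,0,0,1],[0,0,0,0,0,0,1],[0,0,0,0,0,0,1],[-0.02,0,0,0,0,0,1],[-0.04,0,0,0,0,0,1],[-0.045,0,0,0,0,0,1],[-0.045,0,0,0,0,0,1],[-0.03,0,0,0,0,0,1]]]'; python3 -m inch '[[[0,-0.02,0,0,0,0,1],[0,-0.04,0.003,0,0,0,1],[0,-0.045,0.003,0,0,0,1],[0,-0.045,0.003,0,0,0,1],[0,-0.045,0.003,0,0,0,1],[0,-0.045,0.003,0,0,0,1],[0,-0.045,0.003,0,0,0,1],[0,-0.03,0.002,0,0,0,1],[0,-0.01,0,0,0,0,1],[0,0,0,0,0,0,1],[0,0,0,0,0,0,1],[0,0,0,0,0,0,1],[0,0,0,0,0,0,1]]]'; python3 -c "
from h import *
go(.529,-.299,.12,0)
cv2.imwrite('pics/s3.png',optics.read_camera('side')['frame'])"
```

```text
t: 17.05
tool_pos: [0.4998, 0.0369, 0.2438]
orientation: [0.001, 1.579, -0.002]
force: [0.8, 0.4, -0.5]
opening: 0.0932
t: 18.35
tool_pos: [0.5247, -0.2966, 0.2535]
orientation: [-0.004, 1.562, 0.003]
force: [0.1, 0.1, 0.4]
opening: 0.0927
t 18.35 pos [ 0.5247 -0.2966  0.2535] jawyaw 0.005 xax [ 0.009 -0.001 -1.   ] open 0.0927 F [0.1 0.1 0.4]
shift [ 0.1336 -0.0023  0.0032] turn [0.005  0.0086 0.0006]
```

View pics/s3.png

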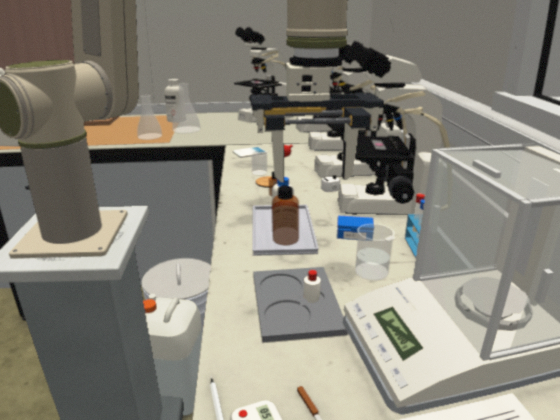

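```bash
python3 -m inch '[[[0.03,-0.001,0.002,-0.1,0.004,0,1],[0.04,-0.001,0.001,-0.1,0.004,0,1],[0.03,0,0,0,0,0,1],[0.02,0,0,0,0,0,1],[0,0,0,0,0,0,1],[0,0,0,0,0,0,1],[0,0,0,0,0,0,1],[0,0,0,0,0,0,1]]]'; python3 -c "
from h import *
go(.529,-.299,.038,0.2)
c=optics.read_camera('top');f=c['frame']
m,b=blobs(f,(240,175,330,245),(95,150,60),(125,255,255)); print([x[:2] for x in b],[cast(c,[x[1]],.111)[0] for x in b])
m,b=blobs(f,(240,175,330,245),(0,0,0),(180,255,45)); print([x[:2] for x in b],[cast(c,[x[1]],.128)[0] for x in b])
cv2.imwrite('pics/s4.png',np.hstack([cv2.resize(f[140:260,140:440],None,fx=1.8,fy=1.8),cv2.resize(optics.read_camera('side')['frame'][180:300,240:380],None,fx=1.8,fy=1.8)]))"
```

```text
t: 19.2
tool_pos: [0.533, -0.2944, 0.137]
orientation: [-0.18, 1.555, 0.168]
force: [-0.3, -0.9, 0.9]
opening: 0.0928
t 19.2 pos [ 0.533  -0.2944  0.137 ] jawyaw 0.221 xax [ 0.009 -0.006 -1.   ] open 0.0928 F [-0.3 -0.9  0.9]
shift [ 0.099  -0.0028 -0.0057] turn [0.0215 0.0077 0.0083]
[(78, array([265.28, 202.19]))] [array([0.50410556, 0.03769167, 0.111     ])]
[(140, array([305.19, 202.09])), (33, array([303.18, 216.52]))] [array([ 0.49915741, -0.06599758,  0.128     ]), array([ 0.46147425, -0.05994481,  0.128     ])]
```

View pics/s4.png

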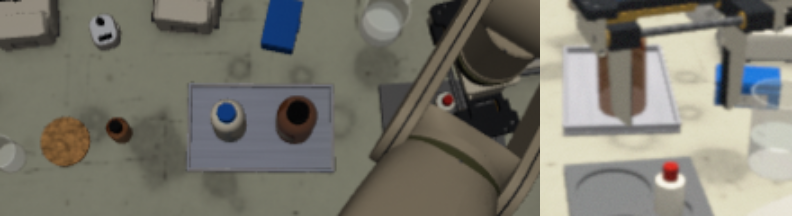

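Both big bottles stand in the tray (white near crop px (228,115), brown (297,115)), matching their release points. Descending on the oil bottle.

```bash
python3 -m inch '[[[0.025,-0.001,-0.003,0.01,0.004,0.004,1],[0.025,-0.001,-0.002,0.005,0.002,0.002,1],[0.02,0,0,0,0,0,1],[0.01,0,0,0,0,0,1],[0,0,0,0,0,0,1],[0,0,0,0,0,0,1],[0,0,0,0,0,0,1],[0,0,0,0,0,0,1]]]'; python3 -c "
from h import *
go(.529,-.299,.038,0.2)"
```

```text
t: 20.1
tool_pos: [0.5344, -0.302, 0.0643]
orientation: [-0.17, 1.551, 0.152]
force: [0.1, 0.2, -0.6]
opening: 0.0928
t 20.1 pos [ 0.5344 -0.302   0.0643] jawyaw 0.205 xax [ 0.014 -0.01  -1.   ] open 0.0928 F [ 0.1  0.2 -0.6]
shift [ 0.0262  0.0044 -0.005 ] turn [0.0052 0.012  0.0129]
```

```bash
python3 -m inch '[[[0.008,0.002,-0.003,0.003,0.006,0.006,1],[0.008,0.001,-0.002,0,0.004,0.004,1],[0.005,0,0,0,0,0,1],[0,0,0,0,0,0,1],[0,0,0,0,0,0,1],[0,0,0,0,0,0,1],[0,0,0,0,0,0,1]]]'; python3 -c "
from h import *
go(.529,-.299,.038,0.2)
cv2.imwrite('pics/s5.png',cv2.resize(optics.read_camera('side')['frame'][150:350,200:420],None,fx=3,fy=3))"
```

```text
t: 20.8
tool_pos: [0.5293, -0.3004, 0.0426]
orientation: [-0.161, 1.562, 0.156]
force: [0.7, 0.3, 0.1]
opening: 0.0926
t 20.8 pos [ 0.5293 -0.3004  0.0426] jawyaw 0.202 xax [ 0.003 -0.003 -1.   ] open 0.0926 F [0.7 0.3 0.1]
shift [0.0046 0.0015 0.    ] turn [0.002  0.0024 0.0033]
```

View pics/s5.png

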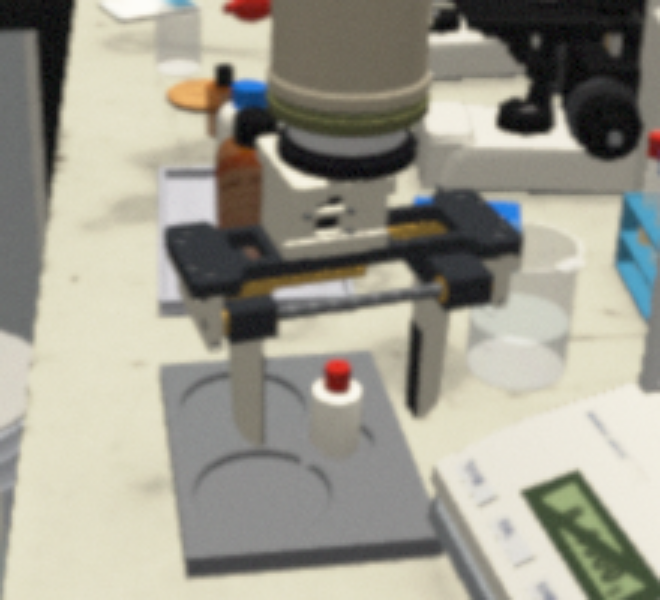

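The fingers straddle the oil bottle (crop px 250 and 425, bottle at 337), clear of the glass beaker and the balance. I close after 4 mm more.

```bash
python3 -m inch '[[[0.004,0.001,0,0,0.002,0.002,1],[0,0,0,0,0,0,0.6],[0,0,0,0,0,0,0.3],[0,0,0,0,0,0,0.1],[0,0,0,0,0,0,0.1],[0,0,0,0,0,0,0.1],[0,0,0,0,0,0,0.1],[0,0,0,0,0,0,0.1],[0,0,0,0,0,0,0.1],[0,0,0,0,0,0,0.1]]]' 10; python3 -c "
from h import *
go(.529,-.299,.038,0.2)"
```

```text
t: 21.85
tool_pos: [0.5295, -0.2997, 0.039]
orientation: [-0.16, 1.564, 0.157]
force: [0.8, -0.1, 0.3]
opening: 0.0285
t 21.85 pos [ 0.5295 -0.2997  0.039 ] jawyaw 0.202 xax [ 0.002 -0.002 -1.   ] open 0.0285 F [ 0.8 -0.1  0.3]
shift [ 0.001   0.0008 -0.0004] turn [0.002  0.0012 0.0021]
```

```bash
python3 -m inch '[[[-0.01,0,0,0,0,0,0.1],[-0.025,0,0,0,0,0,0.1],[-0.04,0,0,0,0,0,0.1],[-0.045,0,0,0,0,0,0.1],[-0.045,0,0,0,0,0,0.1],[-0.03,0,0,0,0,0,0.1],[0,0,0,0,0,0,0.1],[0,0,0,0,0,0,0.1]]]'; python3 -c "
from h import *
go(.4835,.2985,.23,0.2)"
```

```text
t: 22.65
tool_pos: [0.5276, -0.2983, 0.2447]
orientation: [-0.159, 1.565, 0.158]
force: [-0.3, -0.6, -1.5]
opening: 0.0291
t 22.65 pos [ 0.5276 -0.2983  0.2447] jawyaw 0.202 xax [-0.    -0.001 -1.   ] open 0.0291 F [-0.3 -0.6 -1.5]
shift [0.0142 0.5935 0.0765] turn [ 0.002  -0.0002  0.0008]
```

```bash
python3 -m inch '[[[0.001,0.02,0.003,0,0,0,0.1],[0.001,0.035,0.005,0,0,0,0.1],[0.001,0.042,0.005,0,0,0,0.1],[0.001,0.042,0.006,0,0,0,0.1],[0.001,0.042,0.006,0,0,0,0.1],[0.001,0.042,0.006,0,0,0,0.1],[0.001,0.042,0.006,0,0,0,0.1],[0.001,0.042,0.006,0,0,0,0.1],[0.001,0.042,0.006,0,0,0,0.1],[0.001,0.042,0.006,0,0,0,0.1],[0,0.042,0.006,0,0,0,0.1],[0,0.042,0.006,0,0,0,0.1],[0,0.042,0.005,0,0,0,0.1],[0,0.03,0.005,0,0,0,0.1],[0,0.02,0.002,0,0,0,0.1],[0,0.01,0,0,0,0,0.1],[0,0,0,0,0,0,0.1],[0,0,0,0,0,0,0.1],[0,0,0,0,0,0,0.1]]]'; python3 -c "
from h import *
go(.4835,.2985,.12,0.2)"
```

```text
t: 24.55
tool_pos: [0.4707, 0.3016, 0.2037]
orientation: [-0.157, 1.611, 0.155]
force: [0.1, 1.0, 0.1]
opening: 0.0287
t 24.55 pos [0.4707 0.3016 0.2037] jawyaw 0.198 xax [-0.046 -0.006 -0.999] open 0.0287 F [0.1 1.  0.1]
shift [ 0.083  -0.0058  0.0158] turn [-0.0022 -0.046  -0.0033]
```

```bash
python3 -m inch '[[[0,-0.003,0.006,0,-0.02,-0.002,0.1],[0.01,-0.002,0.005,0,-0.015,0,0.1],[0.025,0,0.002,0,-0.005,0,0.1],[0.025,0,0,0,0,0,0.1],[0.01,0,0,0,0,0,0.1],[0,0,0,0,0,0,0.1],[0,0,0,0,0,0,0.1],[0,0,0,0,0,0,0.1],[0,0,0,0,0,0,0.1]]]'; python3 -c "
from h import *
go(.4835,.2985,.038,0.2)"
```

```text
t: 25.45
tool_pos: [0.4914, 0.2935, 0.1371]
orientation: [-0.147, 1.556, 0.15]
force: [-0.1, 0.3, -0.6]
opening: 0.0286
t 25.45 pos [0.4914 0.2935 0.1371] jawyaw 0.189 xax [ 0.009  0.003 -1.   ] open 0.0286 F [-0.1  0.3 -0.6]
shift [ 0.099   0.0063 -0.0078] turn [-0.0106  0.0096 -0.0012]
```

```bash
python3 -m inch '[[[0.01,0.003,-0.004,-0.006,0.005,0,0.1],[0.015,0.002,-0.002,-0.004,0.004,0,0.1],[0.015,0,0,0,0,0,0.1],[0.01,0,0,0,0,0,0.1],[0,0,0,0,0,0,0.1],[0,0,0,0,0,0,0.1],[0,0,0,0,0,0,0.1],[0,0,0,0,0,0,0.1]]]'; python3 -c "
from h import *
go(.4835,.2985,.038,0.2)
c=optics.read_camera('side')['frame']
cv2.imwrite('pics/s6.png',cv2.resize(c[90:230,200:360],None,fx=4,fy=4))"
```

```text
t: 26.25
tool_pos: [0.484, 0.2982, 0.0828]
orientation: [-0.157, 1.565, 0.159]
force: [-1.0, 0.7, 0.1]
opening: 0.0287
t 26.25 pos [0.484  0.2982 0.0828] jawyaw 0.201 xax [-0.     0.001 -1.   ] open 0.0287 F [-1.   0.7  0.1]
shift [ 0.0448  0.0004 -0.0005] turn [ 0.0012  0.0001 -0.0012]
```

View pics/s6.png

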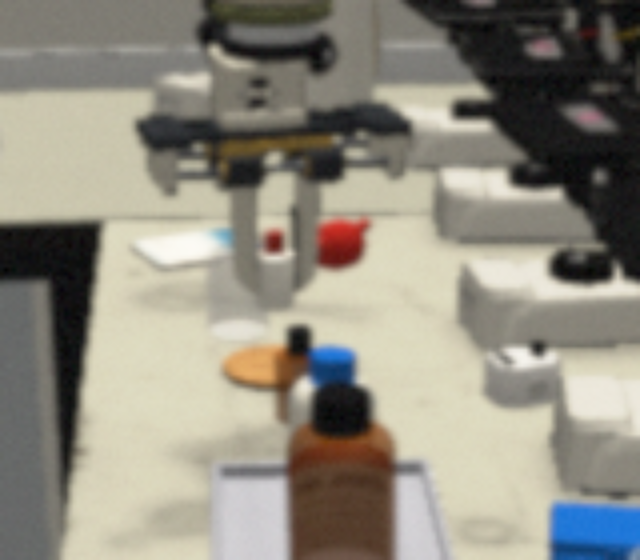

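The oil bottle hangs upright in the jaws over the coaster. Lowering.

```bash
python3 -m inch '[[[0.01,0,0,0,0,0,0.1],[0.01,0,0,0,0,0,0.1],[0.01,0,0,0,0,0,0.1],[0.004,0,0,0,0,0,0.1],[0,0,0,0,0,0,0.1],[0,0,0,0,0,0,0.1],[0,0,0,0,0,0,0.1],[0,0,0,0,0,0,0.1]]]'; python3 -c "
from h import *
go(.4835,.2985,.038,0.2)"
```

```text
t: 27.1
tool_pos: [0.4845, 0.2983, 0.0463]
orientation: [-0.157, 1.564, 0.159]
force: [-1.0, 0.4, -0.4]
opening: 0.0289
t 27.1 pos [0.4845 0.2983 0.0463] jawyaw 0.201 xax [ 0.001  0.002 -1.   ] open 0.0289 F [-1.   0.4 -0.4]
shift [ 0.0083  0.0004 -0.0009] turn [ 0.001   0.0011 -0.0015]
```

```bash
python3 -m inch '[[[0.003,0,-0.001,0,0,0,0.1],[0.003,0,0,0,0,0,0.1],[0.002,0,0,0,0,0,0.1],[0,0,0,0,0,0,0.1],[0,0,0,0,0,0,0.1],[0,0,0,0,0,0,0.1]]]'; python3 -c "
from h import *
go(.4835,.2985,.038,0.2)"
```

```text
t: 27.7
tool_pos: [0.484, 0.2984, 0.0385]
orientation: [-0.156, 1.563, 0.159]
force: [0.2, -1.2, 1.3]
opening: 0.0285
t 27.7 pos [0.484  0.2984 0.0385] jawyaw 0.201 xax [ 0.002  0.002 -1.   ] open 0.0285 F [ 0.2 -1.2  1.3]
shift [ 0.0005  0.0002 -0.0005] turn [ 0.001   0.0026 -0.0019]
```

```bash
python3 -m inch '[[[0,0,0,0,0,0,0.4],[0,0,0,0,0,0,0.5],[0,0,0,0,0,0,0.8],[0,0,0,0,0,0,0.8],[0,0,0,0,0,0,0.8],[0,0,0,0,0,0,0.8],[0,0,0,0,0,0,0.8],[-0.02,0,0,0,0,0,0.8],[-0.04,0,0,0,0,0,0.8],[-0.045,0,0,0,0,0,0.8],[-0.045,0,0,0,0,0,0.8],[-0.045,0,0,0,0,0,1],[-0.02,0,0,0,0,0,1],[0,0,0,0,0,0,1],[0,0,0,0,0,0,1]]]'; python3 -c "
from h import *
go(.5042,.0375,.25,0.0)"
```

```text
t: 29.2
tool_pos: [0.4819, 0.2971, 0.2595]
orientation: [-0.157, 1.566, 0.158]
force: [-0.2, 0.7, -0.9]
opening: 0.0928
t 29.2 pos [0.4819 0.2971 0.2595] jawyaw 0.201 xax [-0.001  0.001 -1.   ] open 0.0928 F [-0.2  0.7 -0.9]
shift [ 0.0093 -0.2588 -0.03  ] turn [ 0.201  -0.0014 -0.0007]
```

```bash
python3 -m inch '[[[0,0,0,0.1,0,0,1],[0,0,0,0.1,0,0,1],[0,0,0,0,0,0,1],[0,-0.02,0.002,0,0,0,1],[0,-0.04,0.003,0,0,0,1],[0,-0.045,0.003,0,0,0,1],[0,-0.045,0.003,0,0,0,1],[0,-0.045,0.003,0,0,0,1],[0,-0.035,0.003,0,0,0,1],[0,-0.02,0.003,0,0,0,1],[0,-0.01,0,0,0,0,1],[0,0,0,0,0,0,1],[0,0,0,0,0,0,1],[0,0,0,0,0,0,1]]]'; python3 -c "
from h import *
go(.5042,.0375,.12,0.0)
c=optics.read_camera('top');f=c['frame']
for n,r,lo,hi,z in [('red',(155,195,200,240),(0,150,60),(4,255,255),.063),('blue',(240,175,330,245),(95,150,60),(125,255,255),.111)]:
  b=blobs(f,r,lo,hi)[1]; print(n,[x[:2] for x in b],[cast(c,[x[1]],z)[0] for x in b])
cv2.imwrite('pics/s7.png',cv2.resize(f[170:270,110:360],None,fx=3,fy=3))"
```

```text
t: 30.6
tool_pos: [0.4934, 0.0284, 0.2343]
orientation: [-0.026, 1.607, 0.018]
force: [-0.3, -0.4, -0.8]
opening: 0.0931
t 30.6 pos [0.4934 0.0284 0.2343] jawyaw 0.027 xax [-0.036 -0.006 -0.999] open 0.0931 F [-0.3 -0.4 -0.8]
shift [0.1138 0.0094 0.0152] turn [ 0.0276 -0.0358  0.0053]
red [(20, array([170.75, 214.75]))] [array([0.48342669, 0.29856985, 0.063     ])]
blue [] []
```

View pics/s7.png

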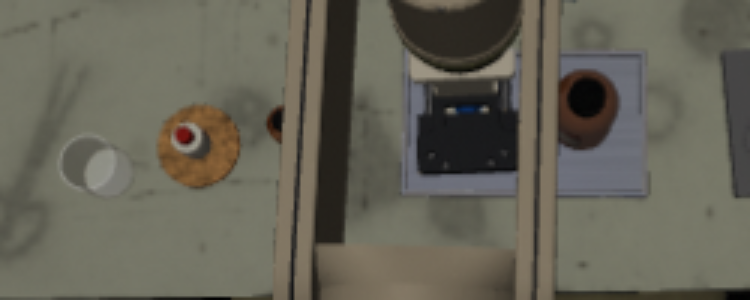

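The oil bottle stands on the coaster's centre: red cap at full-frame px (170.8, 214.8), so (0.483, 0.299). Next the white bottle goes back first, since brown sits clear of the jaws.

```bash
python3 -m inch '[[[0.01,0.004,0.006,0.014,-0.016,0.002,1],[0.025,0.003,0.005,0.01,-0.012,0.002,1],[0.03,0,0.002,0,-0.005,0,1],[0.025,0,0,0,0,0,1],[0.01,0,0,0,0,0,1],[0,0,0,0,0,0,1],[0,0,0,0,0,0,1],[0,0,0,0,0,0,1],[0,0,0,0,0,0,1]]]'; python3 -c "
from h import *
go(.5042,.0375,.064,0.0)"
```

```text
t: 31.55
tool_pos: [0.5087, 0.0431, 0.1364]
orientation: [-0.012, 1.564, 0.012]
force: [-0.3, 0.2, -0.8]
opening: 0.0929
t 31.55 pos [0.5087 0.0431 0.1364] jawyaw 0.015 xax [ 0.007  0.    -1.   ] open 0.0929 F [-0.3  0.2 -0.8]
shift [ 0.0724 -0.0055 -0.0051] turn [0.0147 0.0072 0.    ]
```

```bash
python3 -m inch '[[[0.015,-0.003,-0.003,0.008,0.004,0,1],[0.02,-0.002,-0.002,0.006,0.003,0,1],[0.02,0,0,0,0,0,1],[0.013,0,0,0,0,0,1],[0,0,0,0,0,0,1],[0,0,0,0,0,0,1],[0,0,0,0,0,0,1],[0,0,0,0,0,0,1]]]'; python3 -c "
from h import *
go(.5042,.0375,.064,0.0)"
```

```text
t: 32.35
tool_pos: [0.5065, 0.0365, 0.0682]
orientation: [0.001, 1.564, -0.002]
force: [-0.7, 1.0, 0.7]
opening: 0.093
t 32.35 pos [0.5065 0.0365 0.0682] jawyaw -0.002 xax [ 0.007 -0.001 -1.   ] open 0.093 F [-0.7  1.   0.7]
shift [ 0.0042  0.001  -0.0023] turn [-0.0024  0.0067  0.0005]
```

```bash
python3 -m inch '[[[0.004,0.001,-0.002,0,0.006,0,1],[0,0,0,0,0,0,1],[0,0,0,0,0,0,0.6],[0,0,0,0,0,0,0.25],[0,0,0,0,0,0,0.25],[0,0,0,0,0,0,0.25],[0,0,0,0,0,0,0.25],[0,0,0,0,0,0,0.25],[0,0,0,0,0,0,0.25],[0,0,0,0,0,0,0.25]]]' 20; python3 -c "
from h import *
go(.4770,-.257,.24,0)"
```

```text
t: 33.35
tool_pos: [0.5057, 0.0378, 0.066]
orientation: [0.001, 1.567, -0.002]
force: [0.0, 0.4, 0.5]
opening: 0.0509
t 33.35 pos [0.5057 0.0378 0.066 ] jawyaw -0.002 xax [ 0.003 -0.    -1.   ] open 0.0509 F [0.  0.4 0.5]
shift [-0.174  -0.295  -0.0275] turn [-0.0021  0.0035  0.0004]
```

```bash
python3 -m inch '[[[-0.01,0,0,0,0,0,0.25],[-0.02,0,0,0,0,0,0.25],[-0.04,0,0,0,0,0,0.25],[-0.045,0,0,0,0,0,0.25],[-0.045,0,0,0,0,0,0.25],[-0.02,0,0,0,0,0,0.25],[0,-0.015,-0.003,0,0,0,0.25],[0,-0.03,-0.003,0,0,0,0.25],[0,-0.04,-0.003,0,0,0,0.25],[0,-0.045,-0.003,0,0,0,0.25],[0,-0.045,-0.003,0,0,0,0.25],[0,-0.045,-0.003,0,0,0,0.25],[0,-0.035,-0.003,0,0,0,0.25],[0,-0.02,0,0,0,0,0.25],[0,-0.01,0,0,0,0,0.25],[0,0,0,0,0,0,0.25],[0,0,0,0,0,0,0.25],[0,0,0,0,0,0,0.25],[0,0,0,0,0,0,0.25]]]'; python3 -c "
from h import *
go(.4770,-.256,.12,0)"
```

```text
t: 35.25
tool_pos: [0.4804, -0.2541, 0.2624]
orientation: [-0.004, 1.565, 0.002]
force: [-0.3, 0.2, -2.2]
opening: 0.051
t 35.25 pos [ 0.4804 -0.2541  0.2624] jawyaw 0.004 xax [ 0.006 -0.001 -1.   ] open 0.051 F [-0.3  0.2 -2.2]
shift [ 0.1424 -0.0017 -0.0043] turn [0.0035 0.006  0.0013]
```

```bash
python3 -m inch '[[[0.02,0,-0.002,0.002,0.003,0,0.25],[0.035,0,-0.001,0,0.002,0,0.25],[0.04,0,0,0,0,0,0.25],[0.03,0,0,0,0,0,0.25],[0.015,0,0,0,0,0,0.25],[0,0,0,0,0,0,0.25],[0,0,0,0,0,0,0.25],[0,0,0,0,0,0,0.25],[0,0,0,0,0,0,0.25],[0,0,0,0,0,0,0.25]]]'; python3 -c "
from h import *
go(.4770,-.256,.07,0)"
```

```text
t: 36.25
tool_pos: [0.4831, -0.2488, 0.1248]
orientation: [-0.014, 1.56, 0.005]
force: [-0.3, -0.2, -1.8]
opening: 0.0514
t 36.25 pos [ 0.4831 -0.2488  0.1248] jawyaw 0.012 xax [ 0.01  -0.006 -1.   ] open 0.0514 F [-0.3 -0.2 -1.8]
shift [ 0.0548 -0.0068 -0.0068] turn [0.012  0.0104 0.0059]
```

```bash
python3 -m inch '[[[0.008,-0.004,-0.004,0.006,0.006,0.003,0.25],[0.012,-0.003,-0.003,0.005,0.004,0.003,0.25],[0.01,0,0,0,0,0,0.25],[0.006,0,0,0,0,0,0.25],[0,0,0,0,0,0,0.25],[0,0,0,0,0,0,0.25],[0,0,0,0,0,0,0.25],[0,0,0,0,0,0,0.25]]]'; python3 -c "
from h import *
go(.4770,-.256,.07,0)"
```

```text
t: 37.05
tool_pos: [0.4759, -0.2573, 0.0861]
orientation: [0.001, 1.571, -0.001]
force: [0.4, -0.5, -2.1]
opening: 0.0511
t 37.05 pos [ 0.4759 -0.2573  0.0861] jawyaw -0.001 xax [ 0.  0. -1.] open 0.0511 F [ 0.4 -0.5 -2.1]
shift [0.0161 0.0013 0.0011] turn [-0.0008  0.0002 -0.0001]
```

```bash
python3 -m inch '[[[0.004,0,0.001,0,0,0,0.25],[0.004,0,0,0,0,0,0.25],[0.003,0,0,0,0,0,0.25],[0.002,0,0,0,0,0,0.25],[0.001,0,0,0,0,0,0.25],[0,0,0,0,0,0,0.25],[0,0,0,0,0,0,0.25],[0,0,0,0,0,0,0.25]]]'; python3 -c "
from h import *
go(.4770,-.256,.07,0)"
```

```text
t: 37.85
tool_pos: [0.4776, -0.2574, 0.0717]
orientation: [-0.0, 1.569, -0.001]
force: [-0.1, 0.6, -1.7]
opening: 0.0508
t 37.85 pos [ 0.4776 -0.2574  0.0717] jawyaw -0.0 xax [ 0.001 -0.001 -1.   ] open 0.0508 F [-0.1  0.6 -1.7]
shift [ 0.0017  0.0014 -0.0006] turn [-0.0005  0.0015  0.0007]
```

Release just after another 1.5 mm, then rise and go for the brown bottle.

```bash
python3 -m inch '[[[0.001,0,0,0,0,0,0.25],[0.001,0,0,0,0,0,0.25],[0,0,0,0,0,0,0.25]]]'; python3 -m inch '[[[0,0,0,0,0,0,0.6],[0,0,0,0,0,0,0.7],[0,0,0,0,0,0,1],[0,0,0,0,0,0,1],[0,0,0,0,0,0,1],[-0.02,0,0,0,0,0,1],[-0.04,0,0,0,0,0,1],[-0.045,0,0,0,0,0,1],[-0.045,0,0,0,0,0,1],[-0.03,0,0,0,0,0,1],[0,0.02,0.003,0,0,0,1],[0,0.04,0.004,0,0,0,1],[0,0.045,0.004,0,0,0,1],[0,0.04,0.004,0,0,0,1],[0,0.03,0.004,0,0,0,1],[0,0.01,0.003,0,0,0,1],[0,0,0,0,0,0,1],[0,0,0,0,0,0,1],[0,0,0,0,0,0,1]]]'; python3 -c "
from h import *
go(.504,-.066,.12,0)
c=optics.read_camera('top');f=c['frame']
b=blobs(f,(360,195,400,235),(95,120,80),(125,255,255))[1]; print([x[:2] for x in b],[cast(c,[x[1]],.116)[0] for x in b])"
```

```text
t: 38.15
tool_pos: [0.4781, -0.2579, 0.0714]
orientation: [-0.001, 1.568, -0.002]
force: [0.7, -0.6, -1.7]
opening: 0.0512
t: 40.05
tool_pos: [0.5002, -0.069, 0.2592]
orientation: [0.001, 1.566, -0.005]
force: [0.1, -0.8, 0.3]
opening: 0.0931
t 40.05 pos [ 0.5002 -0.069   0.2592] jawyaw -0.004 xax [ 0.005 -0.003 -1.   ] open 0.0931 F [ 0.1 -0.8  0.3]
shift [0.1392 0.0034 0.0031] turn [-0.0039  0.005   0.003 ]
[(79, array([378.7 , 209.65]))] [array([ 0.4785347 , -0.25757821,  0.116     ])]
```

```bash
python3 -m inch '[[[0.02,0.002,0.002,-0.002,0.003,0.002,1],[0.04,0.001,0.001,0,0.002,0.001,1],[0.04,0,0,0,0,0,1],[0.025,0,0,0,0,0,1],[0.01,0,0,0,0,0,1],[0,0,0,0,0,0,1],[0,0,0,0,0,0,1],[0,0,0,0,0,0,1],[0,0,0,0,0,0,1]]]'; python3 -c "
from h import *
go(.503,-.066,.078,0)"
```

```text
t: 41.0
tool_pos: [0.5065, -0.0753, 0.1256]
orientation: [0.008, 1.563, -0.013]
force: [0.3, 0.3, 0.3]
opening: 0.0928
t 41.0 pos [ 0.5065 -0.0753  0.1256] jawyaw -0.013 xax [ 0.008 -0.004 -1.   ] open 0.0928 F [0.3 0.3 0.3]
shift [ 0.0475  0.0094 -0.004 ] turn [-0.0133  0.0081  0.0035]
```

```bash
python3 -m inch '[[[0.01,0.006,-0.002,-0.007,0.005,0.002,1],[0.014,0.003,-0.001,-0.005,0.003,0.001,1],[0.014,0,0,0,0,0,1],[0.006,0,0,0,0,0,1],[0,0,0,0,0,0,1],[0,0,0,0,0,0,1],[0,0,0,0,0,0,1],[0,0,0,0,0,0,1]]]'; python3 -c "
from h import *
go(.503,-.066,.078,0)"
```

```text
t: 41.8
tool_pos: [0.5045, -0.0653, 0.0791]
orientation: [-0.001, 1.569, 0.0]
force: [-0.0, 0.4, 0.8]
opening: 0.0931
t 41.8 pos [ 0.5045 -0.0653  0.0791] jawyaw 0.001 xax [ 0.002 -0.001 -1.   ] open 0.0931 F [-0.   0.4  0.8]
shift [ 0.0011 -0.0007 -0.0015] turn [0.0007 0.0016 0.0007]
```

```bash
python3 -m inch '[[[0,0,0,0,0,0,0.6],[0,0,0,0,0,0,0.3],[0,0,0,0,0,0,0.3],[0,0,0,0,0,0,0.3],[0,0,0,0,0,0,0.3],[0,0,0,0,0,0,0.3],[0,0,0,0,0,0,0.3],[0,0,0,0,0,0,0.3]]]' 25; python3 -m inch '[[[-0.01,0,0,0,0,0,0.3],[-0.02,0,0,0,0,0,0.3],[-0.04,0,0,0,0,0,0.3],[-0.045,0,0,0,0,0,0.3],[-0.045,0,0,0,0,0,0.3],[-0.015,0,0,0,0,0,0.3],[0,-0.015,-0.003,0,0,0,0.3],[0,-0.03,-0.003,0,0,0,0.3],[0,-0.04,-0.003,0,0,0,0.3],[0,-0.045,-0.003,0,0,0,0.3],[0,-0.045,-0.003,0,0,0,0.3],[0,-0.04,-0.003,0,0,0,0.3],[0,-0.03,-0.003,0,0,0,0.3],[0,-0.02,0,0,0,0,0.3],[0,-0.01,0,0,0,0,0.3],[0,0,0,0,0,0,0.3],[0,0,0,0,0,0,0.3],[0,0,0,0,0,0,0.3],[0,0,0,0,0,0,0.3]]]'; python3 -c "
from h import *
go(.4785,-.3445,.12,0)"
```

```text
t: 42.6
tool_pos: [0.5052, -0.0656, 0.0804]
orientation: [-0.001, 1.567, -0.001]
force: [-0.6, 0.4, 1.8]
opening: 0.0589
t: 44.5
tool_pos: [0.4797, -0.3456, 0.2669]
orientation: [-0.003, 1.572, 0.007]
force: [0.6, -0.1, -3.9]
opening: 0.0586
t 44.5 pos [ 0.4797 -0.3456  0.2669] jawyaw 0.006 xax [-0.001  0.002 -1.   ] open 0.0586 F [ 0.6 -0.1 -3.9]
shift [ 0.1469  0.0008 -0.0011] turn [ 0.0061 -0.0007 -0.0022]
```

```bash
python3 -m inch '[[[0.02,0,-0.001,0.003,0,-0.001,0.3],[0.035,0,0,0,0,0,0.3],[0.04,0,0,0,0,0,0.3],[0.03,0,0,0,0,0,0.3],[0.015,0,0,0,0,0,0.3],[0,0,0,0,0,0,0.3],[0,0,0,0,0,0,0.3],[0,0,0,0,0,0,0.3],[0,0,0,0,0,0,0.3],[0,0,0,0,0,0,0.3]]]'; python3 -c "
from h import *
go(.4785,-.3445,.085,0)"
```

```text
t: 45.5
tool_pos: [0.4852, -0.3429, 0.1328]
orientation: [-0.015, 1.56, 0.003]
force: [-0.3, 0.3, -3.9]
opening: 0.059
t 45.5 pos [ 0.4852 -0.3429  0.1328] jawyaw 0.011 xax [ 0.011 -0.007 -1.   ] open 0.059 F [-0.3  0.3 -3.9]
shift [ 0.0478 -0.0012 -0.0072] turn [0.0111 0.011  0.0075]
```

```bash
python3 -m inch '[[[0.008,-0.001,-0.004,0.006,0.006,0.004,0.3],[0.01,0,-0.003,0.005,0.005,0.003,0.3],[0.01,0,0,0,0,0,0.3],[0.004,0,0,0,0,0,0.3],[0,0,0,0,0,0,0.3],[0,0,0,0,0,0,0.3],[0,0,0,0,0,0,0.3],[0,0,0,0,0,0,0.3]]]'; python3 -c "
from h import *
go(.4785,-.3445,.085,0)"
```

```text
t: 46.3
tool_pos: [0.4779, -0.3448, 0.0987]
orientation: [0.001, 1.571, -0.002]
force: [-0.2, -0.1, -2.7]
opening: 0.0586
t 46.3 pos [ 0.4779 -0.3448  0.0987] jawyaw -0.002 xax [-0.    -0.001 -1.   ] open 0.0586 F [-0.2 -0.1 -2.7]
shift [0.0137 0.0003 0.0006] turn [-0.0016 -0.0001  0.0007]
```

```bash
python3 -m inch '[[[0.004,0,0,0,0,0,0.3],[0.004,0,0,0,0,0,0.3],[0.003,0,0,0,0,0,0.3],[0.002,0,0,0,0,0,0.3],[0.001,0,0,0,0,0,0.3],[0,0,0,0,0,0,0.3],[0,0,0,0,0,0,0.3],[0,0,0,0,0,0,0.3]]]'; python3 -c "
from h import *
go(.4785,-.3445,.085,0)"
```

```text
t: 47.1
tool_pos: [0.4788, -0.3457, 0.0855]
orientation: [-0.001, 1.569, -0.003]
force: [-0.5, 0.2, -1.7]
opening: 0.0594
t 47.1 pos [ 0.4788 -0.3457  0.0855] jawyaw -0.001 xax [ 0.002 -0.003 -1.   ] open 0.0594 F [-0.5  0.2 -1.7]
shift [ 0.0005  0.0012 -0.0003] turn [-0.0014  0.0021  0.0029]
```

```bash
python3 -m inch '[[[0.001,0,0,0,0,0,0.3],[0.001,0,0,0,0,0,0.3],[0,0,0,0,0,0,0.6],[0,0,0,0,0,0,0.8],[0,0,0,0,0,0,1],[0,0,0,0,0,0,1],[0,0,0,0,0,0,1],[-0.02,0,0,0,0,0,1],[-0.04,0,0,0,0,0,1],[-0.045,0,0,0,0,0,1],[-0.045,0,0,0,0,0,1],[-0.03,0,0,0,0,0,1]]]';python3 -m inch '[[[0,0.02,0,0,0,0,1],[0,0.04,0,0,0,0,1],[0,0.045,0,0,0,0,1],[0,0.045,0,0,0,0,1],[0,0.045,0,0,0,0,1],[0,0.045,0,0,0,0,1],[0,0.02,0,0,0,0,1],[0,0.01,0,0,0,0,1],[0,0,0,0,0,0,1],[0,0,0,0,0,0,1],[0,0,0,0,0,0,1]]]'; python3 -c "
from h import *
go(.5,-.06,.25,0)
c=optics.read_camera('top');f=c['frame']
for n,r,lo,hi,z in [('red',(155,195,200,240),(0,150,60),(4,255,255),.063),('blue',(360,195,400,235),(95,120,80),(125,255,255),.116),('black',(395,190,430,230),(0,0,0),(180,255,50),.133)]:
  b=blobs(f,r,lo,hi)[1]; print(n,[x[:2] for x in b],[cast(c,[x[1]],z)[0] for x in b])
s=optics.read_camera('side')['frame']
cv2.imwrite('pics/s8.png',np.vstack([cv2.resize(f[170:250,120:440],None,fx=2.5,fy=2.5),cv2.resize(s[160:350,200:460],(547,400))[:,:547].__class__(0) if 0 else cv2.copyMakeBorder(cv2.resize(s[160:350,200:460],(547,400)),0,0,0,253,0)]))"
```

```text
t: 48.3
tool_pos: [0.4761, -0.3432, 0.2645]
orientation: [0.004, 1.577, 0.002]
force: [0.3, -0.1, 0.9]
opening: 0.0927
t: 49.4
tool_pos: [0.4799, -0.0687, 0.2735]
orientation: [-0.002, 1.561, -0.009]
force: [-0.5, 0.2, 0.2]
opening: 0.0929
t 49.4 pos [ 0.4799 -0.0687  0.2735] jawyaw -0.004 xax [ 0.01  -0.007 -1.   ] open 0.0929 F [-0.5  0.2  0.2]
shift [0.0236 0.009  0.0198] turn [-0.0044  0.0102  0.0068]
red [(20, array([170.75, 214.75]))] [array([0.48342669, 0.29856985, 0.063     ])]
blue [(79, array([378.7 , 209.65]))] [array([ 0.4785347 , -0.25757821,  0.116     ])]
black [(123, array([404.94, 219.39])), (169, array([413.76, 209.59]))] [array([ 0.44894978, -0.32012948,  0.133     ]), array([ 0.47409409, -0.34462698,  0.133     ])]
```

View pics/s8.png

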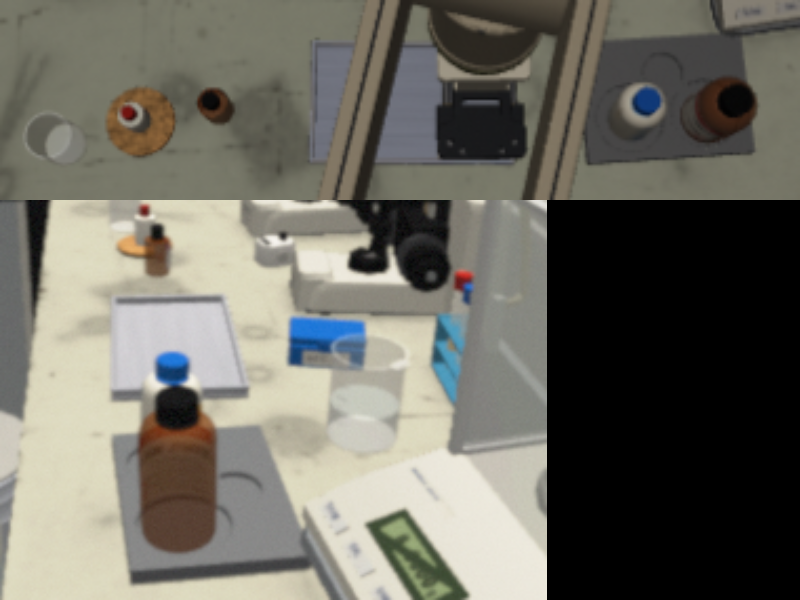

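All three stand upright where they belong. The oil bottle is central on the cork (top crop px (130,113)), and white and brown are in their own recesses ((637,105) and (722,105)). Arm is clear, so I hand in.

```bash
python3 -m inch '[[[0,0,0,0,0,0,1],[0,0,0,0,0,0,1],[0,0,0,0,0,0,1]]]'; python3 -c "
from plant import workorder
print(workorder.close_job())"
```

```text
t: 49.8
tool_pos: [0.4798, -0.0707, 0.2731]
orientation: [0.001, 1.562, -0.012]
force: [-0.3, 0.7, 0.4]
opening: 0.0933
the job is handed in; nothing more can be done
None
```

I moved both big bottles to the tray, stood the oil bottle on the coaster, then put each big bottle back in its own recess. I handed the job in at about t = 50 s of the 136 s allowed. The hand-in gives no verdict, so the results below rest on my own camera checks.

- **Oil bottle:** it stands upright within about 1 mm of the measured coaster centre.
- **White bottle:** it is back in its recess, about 3 mm from where it started.
- **Brown bottle:** it is back in its recess, about 4 mm from its start in x. That is inside the 16 mm limit, and it looks level on the recess floor.
- **Dropper bottle and small beaker:** they look unmoved in the last picture. I did not measure them again after the start.
- **Arm:** it was clear of everything and touching nothing at hand-in.

One disagreement came up early. The side camera's y values differed from the top camera's by 2 to 23 mm, worst for the coaster, because parts were hidden and heights were assumed. I used the top camera's positions, and the grasps and placings bore them out.

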